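# Put the dropper-bottle lane back in order

### The job

One dropper bottle has fallen over in the bottle lane and another was left standing out on the bench. Stand the fallen bottle upright in the lane and put the one from the bench in the lane too, without knocking over the two that stand there; then slide the follower up so that all four bottles stand upright in one snug row between the end stop and the follower, with no slack left. Leave the tip box, label roll and timer where they are.

Things in the scene. Friction and masses are not known exactly. Their poses are not given: they have to be found in the camera images.
- lane: fixed aluminium bottle lane, 56 mm wide (x), 330 mm long (y). Origin at the centre of its underside on the bench. Its floor lies 12 mm above the bench, 37 mm wide between two low guide lips (lip tops 19 mm above the bench, outer faces 25 mm from the middle). At its +y end an upright end stop, 63 mm above the bench; the follower slides along it from the other end. Open above
- lane_stop (a point): middle of the end stop's inner face, at floor level; axes as the lane's; the lane's inside extends from here towards -y
- follower (a joint): slide of the follower along the lane's +y, in m: 0 is fully back (its pushing face 262 mm from the end stop), it grows as the follower moves towards the stop (face at 262 mm minus the value; at most 0.155). It is a friction slide (about 2 N) that stays where it is left. With four bottles touching in a row the value is 0.130
- follower_face (a point): on the follower's pushing face (grey plate 35 mm wide, upper edge 51 mm above the lane floor), middle of the face, 26 mm above the lane floor; axes as the lane's
- follower_fin (a point): grip fin behind the plate: 12 mm thick (lane x), 36 mm long (lane y), from the saddle 15 mm above the lane floor to 72 mm above it; this point is in its middle, 60 mm above the lane floor
- bottle_fallen: white dropper bottle with a black nozzle cap, 92 mm tall; body 33 mm in diameter up to 62 mm, then a narrower neck and cap (19 mm across and less); 45 g. Origin at the centre of its underside, z axis from base to cap. Lies in the lane along its length, cap towards the follower, between the second standing bottle and the follower
- bottle_left_out: white dropper bottle with a black nozzle cap, 92 mm tall; body 33 mm in diameter up to 62 mm, then a narrower neck and cap (19 mm across and less); 45 g. Origin at the centre of its underside, z axis from base to cap. Stands upright on the bench beyond the lane (its +x side)
- bottle_standing_1: white dropper bottle with a black nozzle cap, 92 mm tall; body 33 mm in diameter up to 62 mm, then a narrower neck and cap (19 mm across and less); 45 g. Origin at the centre of its underside, z axis from base to cap. Stands in the lane, next to the end stop
- bottle_standing_2: white dropper bottle with a black nozzle cap, 92 mm tall; body 33 mm in diameter up to 62 mm, then a narrower neck and cap (19 mm across and less); 45 g. Origin at the centre of its underside, z axis from base to cap. Stands in the lane, second from the end stop
- tip_box: pale blue and grey lidded pipette tip box, 91 x 122 x 68 mm, a bystander; origin at the centre of its underside
- label_roll: roll of white labels lying flat, 96 mm in diameter, 52 mm high, a bystander; origin at the centre of its underside
- bench_timer: white bench timer, 38 x 70 x 60 mm, a bystander; origin at the centre of its underside

How it is judged:
By the outcome, as a careful person would: the job done as asked, in the order asked, and still so for the second after the job is handed in, with the robot touching nothing.
It also fails if it takes over 72 s, if anything falls off the work surface, if the arm or the gripper's body presses on something with over 40 N, if the wrist force passes 120 N, or if a joint passes its speed limit or range.

### The arm

A 6-joint arm with a two-finger parallel gripper is mounted at the origin on a cart in front of the work surface, level with it; the furniture and walls round the work are solid. World frame = base frame: x ahead of the robot, y to its left, z up, the work surface at z = 0. Lengths are in m, angles in rad, forces in N, time in s.
With the tool pointing down it reaches from about 0.375 to 0.825 m from the base axis. Payload 5.5 kg.
Tool frame: the origin (TCP) lies at the centre of the arm's flange, where the gripper is bolted on; the fingertips stand 173 mm ahead of it and the grasp point (between the pads) lies 155 mm ahead of it; z points along the fingers, y is the line along which they close (so a half turn about z gives the same grasp; the last joint's range is limited). The gripper opens to 85 mm and grips with 20 to 120 N. Pads are 22 mm wide; open, the fingers measure 114 mm over their backs; the gripper's body (76 mm by 85 mm) begins 54 mm behind the grasp point. The pads swing forward as they close: fully open they stand 13 mm farther back than shut.
Start: joints at [-1.213, 0.314, -0.047, 1.21, 0, 1.571], TCP at [0.21, -0.562, 0.405] pointing down, gripper open.
Joint ranges: [-2.67, 2.67], [-0.69, 1.73], [-1.03, 1.25], [-2.08, 2.16], [-1.42, 1.45], [-3.14, 3.14]. Speed limits (rad/s): [2.39, 2.39, 3.01, 3.14, 3.14, 3.14].

### API

Orientations are given as a rotation vector (axis times angle).
In Python, from workcell import env, optics, job gives the robot as it stands.
- The arm moves only by the shell command python3 -m pendant 'ROWS' [FORCE]. ROWS is a JSON object whose one key "series" holds a list of rows, each a list of 7 numbers: the opening, from -1 (shut) to 1 (fully open), then the shift along the tool's x, y, z in m, then the turn, a rotation vector about the tool's x, y, z in rad. A call has 1 to 20 rows; each row shifts and turns the commanded pose from where the row before left it, along the tool's axes as they then stand; what a row does not reach is not made up. A row lasts 1/8 s, in which the tool goes at most 62.5 mm and 10.7 degrees, less where a joint would pass 70% of its speed; a pose out of reach is approached as far as the arm can. A call is refused whole if a number of a shift passes 0.0625 or a number of a turn 0.188, either way. A call with a gripper value outside its range is refused whole. The fingers move at their own pace and stop on an object; FORCE is the grip in N (left out, the last holds). Time passes only in rows, so rows that do not move let the fingers close. It gives the time, the measured TCP pose, the force, the opening and the grip force at its end, in the units of the state.
- env.observe(): the state, without advancing time (a new reading comes with each control period).
- optics.read_camera(name): name is "scene" or "top" or "wrist"; returns a dict with "color" (420x560x3 uint8, blue, green, red), "depth" (420x560 float32, m along the optical axis (not along the pixel's ray), 0 where there is no reading), "fx", "fy", "cx", "cy" (pixels), "eye" and "orientation" of the camera in the world. Camera axes: x right, y up, looking along -z (the intrinsics and any distortion apply to the point x, -y, -z); pixel columns grow to the right and rows downward; lengths in m; the calibration is good to about 2 mm. A picture is of the moment at which its call begins.
- job.job_done(): hands the job in; it is judged then, once.
The state is a dict: "clock": time; "joints": joint angles; "dq": joint speeds; "tau": joint torques, N m; "tool_pos": TCP position; "ee_rot": TCP orientation; "wrist_force": force on the tool from outside, world axes, zero at the start; "torque": the same for the moment, N m; "gripper_width": finger opening in m; "finger_force": force on a finger pad.
Only numpy, scipy, OpenCV 4.12 (cv2) and the standard library are available. Lean on these libraries where they do the work, as an engineer would, in place of code of your own. Each camera call takes 0.05 s, during which the arm holds its last target. There are 200 camera calls.

## Working session

There is one attempt and no reset: what is moved stays moved. The work goes in short steps, Python scripts to look and compute and a shell command to move; the robot and the scene stay as the last step left them, time stands still between calls to the robot, and variables do not carry over. Pictures are saved under pics/ and viewed, at most 10 in all, crops included, and the job is handed in when it is done.

```bash
ls; mkdir -p pics; cat > h.py <<'E'
import numpy as np, cv2
from scipy.spatial.transform import Rotation as R
from workcell import env, optics, job
def cam(n):
    c=optics.read_camera(n); o=np.array(c["orientation"],float)
    c["R"]=R.from_rotvec(o).as_matrix() if o.shape==(3,) else (o if o.shape==(3,3) else R.from_quat(o).as_matrix())
    return c
def cloud(c):
    v,u=np.mgrid[:420,:560]; d=c["depth"]
    p=np.stack([(u-c["cx"])/c["fx"]*d,-(v-c["cy"])/c["fy"]*d,-d],-1)
    return p@c["R"].T+np.array(c["eye"])
E
python3 - <<'E'
from h import *
s=env.observe(); print({k:np.round(v,3) for k,v in s.items()})
for n in("scene","top","wrist"):
    c=cam(n); cv2.imwrite(f"pics/{n}0.png",c["color"]); print(n,c["eye"],c["orientation"],c["fx"],c["cx"],c["cy"],[k for k in c])
    np.save(f"{n}0.npy",cloud(c))
E
```

```text
pics
{'clock': np.float64(0.0), 'joints': array([-1.213,  0.314, -0.048,  1.21 ,  0.   ,  1.571]), 'dq': array([ 0.001,  0.001,  0.001, -0.001, -0.   , -0.001]), 'tau': array([ 1.0000e-03, -5.3959e+01,  3.3975e+01,  1.9000e-02,  0.0000e+00,
       -0.0000e+00]), 'tool_pos': array([ 0.21 , -0.562,  0.404]), 'ee_rot': array([-3.09 , -0.559,  0.   ]), 'wrist_force': array([ 0.991,  0.228, -0.299]), 'torque': array([-0.036,  0.014, -0.022]), 'finger_force': np.float64(0.0), 'gripper_width': np.float64(0.086)}
scene [0.0134287  0.62639853 0.91180573] [ 0.37560253 -0.83712935 -2.12243786] 485.1918795429851 277.34255089352774 211.016408403244 ['color', 'depth', 'fx', 'fy', 'cx', 'cy', 'eye', 'orientation', 'R']
top [0.39115119 0.13195918 1.02496224] [ 0.15864884 -0.17480273 -1.70903723] 405.3760668082258 277.6425676824548 208.87725186523633 ['color', 'depth', 'fx', 'fy', 'cx', 'cy', 'eye', 'orientation', 'R']
wrist [ 0.28514237 -0.53246925  0.37323747] [-0.27911188  0.19565296 -1.2019367 ] 293.27275581257595 281.4694732028819 210.73079896761283 ['color', 'depth', 'fx', 'fy', 'cx', 'cy', 'eye', 'orientation', 'R']
```

View pics/top0.png

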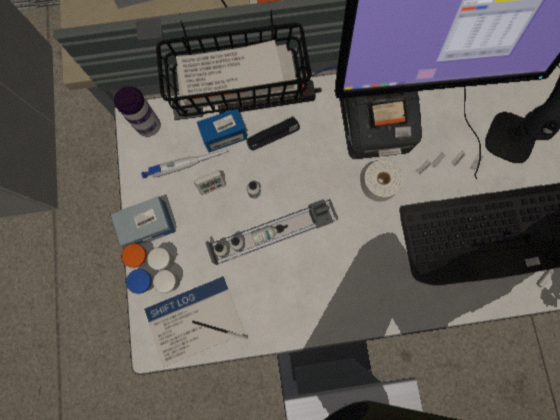

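View pics/scene0.png

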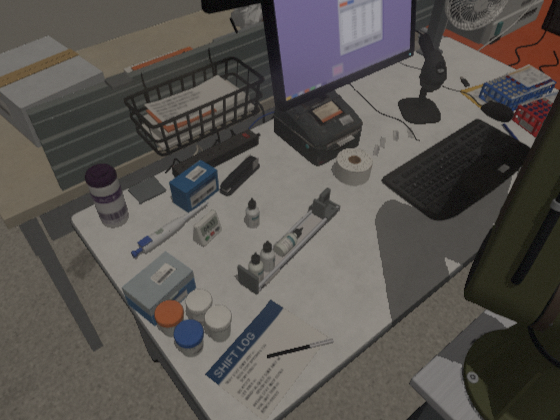

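The top view shows the lane from (212,250) at the end stop to (335,212) at the follower. The standing bottles are at (222,247) and (237,241), and the fallen one spans (252–287,235). The left-out bottle is at (253,188), the timer at (210,182) and the label roll at (380,180). The scene view agrees.

```bash
python3 - <<'E'
from h import *
P=np.load("top0.npy"); img=cv2.imread("pics/top0.png")
m=np.zeros((420,560),bool); m[160:275,190:350]=1
Z=P[...,2]
def rep(n,sel):
    q=P[sel&m]; print(n,len(q),np.round(q.mean(0),4),np.round(q.min(0),3),np.round(q.max(0),3))
print("bench z",np.median(Z[300:330,160:230]))
mask=((Z>0.012)&(Z<0.2)&m).astype(np.uint8)
n,l,st,ce=cv2.connectedComponentsWithStats(mask)
for i in range(1,n):
    if st[i,4]>20: rep(f"{i} px{ce[i].round()}",l==i)
i=l[232,262]; sel=l==i
# lane axis: lip-level points min area rect
q=P[sel&(Z<0.03)]; r=cv2.minAreaRect(q[:,:2].astype(np.float32)); print("lane low rect",r, cv2.boxPoints(r).round(4).tolist())
sel2=sel&(Z>0.06)
n,l2,st,ce=cv2.connectedComponentsWithStats(sel2.astype(np.uint8))
for k in range(1,n): rep(f"tall px{ce[k].round()}",l2==k)
S=np.load("scene0.npy"); cz=S[...,2]
q=S[(cz>.012)&(cz<.03)]; 
np.set_printoptions(suppress=True)
for vv in range(225,260,3): print(vv,[f"{Z[vv,u]*1000:.0f}" for u in range(206,340,4)])
E
python3 -c "
import cv2
a=cv2.imread('pics/top0.png')[165:275,195:345]; cv2.imwrite('pics/crop1.png',cv2.resize(a,(750,550),interpolation=cv2.INTER_CUBIC))"
```

```text
bench z 0.000516002682978689
1 px[194. 162.] 41 [0.7572 0.304  0.0214] [0.75  0.286 0.015] [0.762 0.315 0.03 ]
2 px[209. 181.] 427 [0.6917 0.2668 0.044 ] [0.676 0.233 0.012] [0.715 0.303 0.063]
3 px[253. 189.] 179 [0.6536 0.1599 0.0542] [0.643 0.144 0.013] [0.674 0.176 0.092]
4 px[272. 231.] 2365 [0.5453 0.1281 0.0346] [ 0.487 -0.039  0.012] [0.608 0.291 0.105]
lane low rect ((0.550285816192627, 0.12252932786941528), (0.061304233968257904, 0.324045330286026), 11.713467597961426) [[0.48739999532699585, 0.2750000059604645], [0.5532000064849854, -0.04230000078678131], [0.6132000088691711, -0.029899999499320984], [0.5473999977111816, 0.2874000072479248]]
tall px[319. 211.] 131 [0.572  0.0102 0.0748] [ 0.553 -0.014  0.06 ] [0.586 0.029 0.086]
tall px[236. 242.] 140 [0.5259 0.2164 0.0749] [0.512 0.203 0.06 ] [0.543 0.234 0.105]
tall px[210. 251.] 62 [0.5145 0.2821 0.0622] [0.489 0.274 0.06 ] [0.541 0.289 0.067]
tall px[220. 248.] 140 [0.517  0.2558 0.0747] [0.502 0.242 0.06 ] [0.534 0.271 0.105]
225 ['-3', '1', '2', '-4', '-0', '1', '-5', '-4', '2', '-2', '-5', '-5', '2', '2', '19', '17', 
[... 1614 characters left out ...]
, '2', '1', '-1', '-1', '0', '-1', '-1', '1', '1', '-2', '-3', '1', '-2', '0', '-1', '-2', '1']
252 ['-2', '61', '15', '69', '67', '54', '13', '10', '17', '20', '17', '1', '-3', '-0', '-4', '-2', '-2', '-1', '-2', '1', '-2', '1', '-2', '1', '-4', '-1', '-4', '-3', '-1', '-2', '2', '-3', '-1', '-0']
255 ['-2', '59', '34', '58', '53', '28', '20', '17', '10', '-1', '-1', '-2', '-1', '-2', '1', '-1', '-2', '0', '3', '-1', '-1', '-2', '-3', '0', '-0', '-2', '-1', '-0', '1', '-1', '-3', '-3', '-4', '-2']
258 ['-3', '-2', '56', '13', '17', '21', '12', '-1', '0', '-0', '-1', '4', '-1', '-0', '-1', '2', '0', '-2', '-1', '1', '-0', '-3', '0', '0', '-0', '2', '0', '-1', '-1', '3', '0', '-2', '3', '-1']
```

View pics/crop1.png

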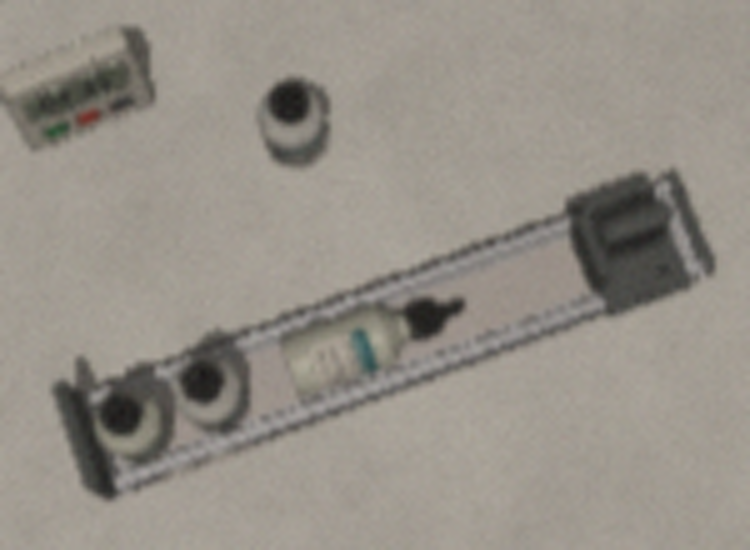

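The crop shows the fallen bottle's cap pointing at the follower, about 54 mm of free lane behind the cap, and standing bottles with slight gaps. I'll go above the lane and align the tool's x with lane +y (angle about 101.7°).

```bash
python3 -m pendant '{"series":[[1,0,0,0,0,0,-0.177],[1,0,0,0,0,0,-0.177],[1,0,0,0,0,0,-0.177],[1,0,0,0,0,0,-0.177],[1,0,0,0,0,0,-0.177],[1,0,0,0,0,0,-0.177],[1,0,0,0,0,0,-0.177],[1,0,0,0,0,0,-0.177]]}' && python3 -m pendant '{"series":[[1,0.049,0.035,0,0,0,0],[1,0.049,0.035,0,0,0,0],[1,0.049,0.035,0,0,0,0],[1,0.049,0.035,0,0,0,0],[1,0.049,0.035,0,0,0,0],[1,0.049,0.035,0,0,0,0],[1,0.049,0.035,0,0,0,0],[1,0.049,0.035,0,0,0,0],[1,0.049,0.035,0,0,0,0],[1,0.049,0.035,0,0,0,0],[1,0.049,0.035,0,0,0,0],[1,0.049,0.035,0,0,0,0],[1,0,0,0,0,0,0],[1,0,0,0,0,0,0]]}' 20
python3 - <<'E'
from h import *
s=env.observe(); print({k:np.round(s[k],3) for k in("clock","joints","tool_pos","ee_rot","wrist_force")}); print(R.from_rotvec(s["ee_rot"]).as_matrix().round(3))
c=cam("wrist"); cv2.imwrite("pics/w1.png",c["color"]); np.save("w1.npy",cloud(c)); print(c["eye"],c["R"][:,2])
E
```

```text
clock: 1.15
tool_pos: [0.2101, -0.5619, 0.4043]
ee_rot: [-1.977, -2.44, -0.001]
wrist_force: [-0.5, -0.1, -0.6]
gripper_width: 0.0854
finger_force: 0.0
clock: 2.9
tool_pos: [0.5026, 0.0986, 0.4042]
ee_rot: [-1.984, -2.435, 0.002]
wrist_force: [-0.3, -0.3, -0.1]
gripper_width: 0.0855
finger_force: 0.0
{'clock': np.float64(2.9), 'joints': array([ 0.194,  0.15 , -0.257,  1.166, -0.   ,  1.561]), 'tool_pos': array([0.503, 0.099, 0.404]), 'ee_rot': array([-1.984e+00, -2.435e+00,  2.000e-03]), 'wrist_force': array([-0.259, -0.331, -0.078])}
[[-0.202  0.979 -0.001]
 [ 0.979  0.202 -0.001]
 [-0.    -0.001 -1.   ]]
[0.48574537 0.17861138 0.37350983] [-0.06147656  0.30856956  0.94921307]
```

View pics/w1.png

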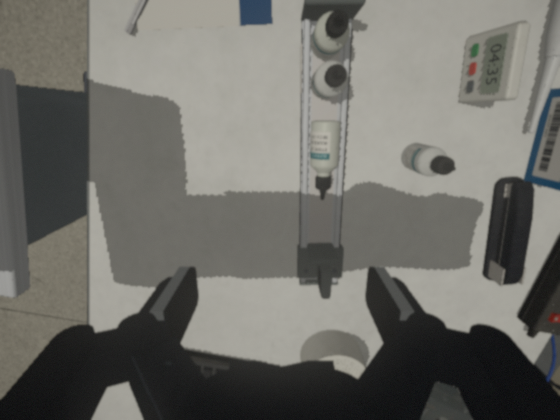

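The wrist view shows the lane between columns 302 and 350, the fallen bottle at (324,150) with its cap down-image, the standing bottles at (328,33) and (328,80), the left-out one at (432,160) and the follower at (322,265).

```bash
cat > meas.py <<'E'
from h import *
a=np.deg2rad(11.7); ex=np.array([np.cos(a),np.sin(a)]); ey=np.array([-np.sin(a),np.cos(a)])
def lanexy(P): return P[...,:2]@ex, P[...,:2]@ey
def run(P,img):
    X,Y=lanexy(P); Z=P[...,2]; g=(P[...,2]>-.02)&(P[...,2]<.2)&(abs(X-.56)<.2)&(Y>-.2)&(Y<.25)
    print("bench",np.median(Z[g&(Z<.008)]))
    # lane edges
    for y0 in np.arange(-.12,.13,.04):
        s=g&(abs(Y-y0)<.01)&(Z>.009)&(Z<.026)&(abs(X-.56)<.06)
        if s.sum()>10: q=X[s]; print("lane y%.2f"%y0, np.percentile(q,[2,50,98]).round(4), "mid",round((np.percentile(q,2)+np.percentile(q,98))/2,4))
    t=(g&(Z>.033)).astype(np.uint8); n,l,st,ce=cv2.connectedComponentsWithStats(t)
    for i in range(1,n):
        if st[i,4]<25: continue
        s=l==i; print("blob",ce[i].round(),st[i,4],"X",np.percentile(X[s],[1,50,99]).round(4),"Y",np.percentile(Y[s],[1,50,99]).round(4),"Z",np.percentile(Z[s],[50,99]).round(4))
    for lo,hi in((.08,.12),(.064,.08)):
        n,l,st,ce=cv2.connectedComponentsWithStats((g&(Z>lo)&(Z<hi)).astype(np.uint8))
        for i in range(1,n):
            if st[i,4]>12: s=l==i; print("z",lo,ce[i].round(),st[i,4],"X",X[s].mean().round(4),"Y",Y[s].mean().round(4),"ext",np.percentile(X[s],[2,98]).round(4),np.percentile(Y[s],[2,98]).round(4),"Zmax",np.percentile(Z[s],98).round(4))
E
python3 - <<'E'
from meas import *
for n,i in(("w1","w1"),("top0","top0"),("scene0","scene0")): print(n); run(np.load(n+".npy"),None)
E
```

```text
w1
bench -0.00016269704929280926
lane y-0.12 [0.5317 0.5498 0.592 ] mid 0.5619
lane y-0.08 [0.5344 0.5613 0.5884] mid 0.5614
lane y-0.04 [0.5352 0.5619 0.5876] mid 0.5614
lane y0.00 [0.5342 0.5517 0.5876] mid 0.5609
lane y0.04 [0.5333 0.543  0.5877] mid 0.5605
lane y0.08 [0.5347 0.5606 0.5868] mid 0.5608
lane y0.12 [0.5319 0.542  0.5871] mid 0.5595
blob [331.  23.] 2135 X [0.5325 0.5551 0.5848] Y [0.1332 0.1508 0.1736] Z [0.0629 0.103 ]
blob [505.  61.] 2921 X [0.7224 0.7309 0.7449] Y [0.0902 0.1253 0.1581] Z [0.0529 0.0611]
blob [330.  79.] 1062 X [0.5432 0.5555 0.5744] Y [0.0929 0.1063 0.124 ] Z [0.0667 0.1041]
blob [325. 150.] 1593 X [0.5447 0.559  0.5752] Y [-0.0071  0.0392  0.0687] Z [0.0419 0.0462]
blob [432. 161.] 1033 X [0.6604 0.6702 0.6861] Y [0.0116 0.0286 0.0422] Z [0.0547 0.0916]
blob [323. 268.] 900 X [0.5448 0.5601 0.5777] Y [-0.1247 -0.0921 -0.0856] Z [0.0628 0.085 ]
z 0.08 [337.  23.] 492 X 0.5575 Y 0.1481 ext [0.5497 0.5665] [0.1406 0.1574] Zmax 0.1045
z 0.08 [335.  75.] 400 X 0.5587 Y 0.1085 ext [0.5507 0.5677] [0.1006 0.1175] Zmax 0.1043
z 0.08 [449. 167.] 79 X 0.
[... 3023 characters left out ...]
. 193.] 46 X 0.5608 Y -0.1094 ext [0.5553 0.5653] [-0.1267 -0.0937] Zmax 0.086
z 0.08 [252. 200.] 14 X 0.676 Y 0.0258 ext [0.6735 0.6793] [0.0197 0.0297] Zmax 0.0936
z 0.08 [267. 246.] 69 X 0.5574 Y 0.1106 ext [0.5506 0.5666] [0.1004 0.117 ] Zmax 0.1041
z 0.08 [255. 258.] 72 X 0.5564 Y 0.1514 ext [0.5494 0.5652] [0.1418 0.158 ] Zmax 0.1043
z 0.064 [324. 197.] 54 X 0.5585 Y -0.1052 ext [0.5549 0.5653] [-0.1275 -0.0926] Zmax 0.0798
z 0.064 [252. 205.] 52 X 0.6738 Y 0.0287 ext [0.6672 0.6835] [0.0193 0.0346] Zmax 0.0792
z 0.064 [267. 253.] 77 X 0.5566 Y 0.1133 ext [0.5463 0.5706] [0.1    0.1218] Zmax 0.0789
z 0.064 [256. 265.] 69 X 0.5543 Y 0.1519 ext [0.5445 0.5687] [0.1378 0.1607] Zmax 0.0787
```

```bash
python3 -m pendant '{"series":[[1,0,0,0,0,0,-0.008],[1,0,0,0,0,0.157,0],[1,0,0,0,0,0.157,0],[1,0,0,0,0,0.157,0],[1,0,0,0,0,0.157,0],[1,0,0,0,0,0.157,0],[1,-0.0407,0.0121,0.0141,0,0,0],[1,-0.0407,0.0121,0.0141,0,0,0],[1,-0.0407,0.0121,0.0141,0,0,0],[1,-0.0407,0.0121,0.0141,0,0,0],[1,0,0,0,0,0,0],[1,0,0,0,0,0,0]]}'
cat > st.py <<'E'
from meas import *
s=env.observe(); M=R.from_rotvec(s["ee_rot"]).as_matrix(); t=np.array(s["tool_pos"]); g=t+.155*M[:,2]
print("clock",s["clock"],"q",np.round(s["joints"],2)); print("tcp lane",lanexy(t),t[2],"grasp lane",lanexy(g),g[2])
L=np.array([[*ex,0],[*ey,0],[0,0,1]]); print("M in lane frame\n",(L@M).round(3),"F",np.round(s["wrist_force"],1),"w",s["gripper_width"],s["finger_force"])
E
python3 st.py
```

```text
clock: 4.45
tool_pos: [0.5659, 0.0347, 0.2508]
ee_rot: [-1.545, -1.909, -0.64]
wrist_force: [0.4, -0.2, 0.7]
gripper_width: 0.0854
finger_force: 0.0
clock 4.45 q [-0.13  0.53 -0.23  1.13  0.73  1.11]
tcp lane (np.float64(0.5611634176030127), np.float64(-0.08078207305114096)) 0.25078563278772803 grasp lane (np.float64(0.5606038071336935), np.float64(0.02882464702769512)) 0.14119067966632604
M in lane frame
 [[-0.004  1.    -0.004]
 [ 0.707  0.006  0.707]
 [ 0.707  0.    -0.707]] F [ 0.4 -0.2  0.7] w 0.08542904411122848 0.0
```

```bash
python3 -m pendant '{"series":[[1,-0.030,0,0.030,0,0,0],[1,-0.030,0,0.030,0,0,0],[1,-0.0115,0,0.0115,0,0,0],[1,0,0,0,0,0,0],[-1,0,0,0,0,0,0],[-1,0,0,0,0,0,0],[-1,0,0,0,0,0,0],[-1,0,0,0,0,0,0],[-1,0,0,0,0,0,0],[-1,0,0,0,0,0,0]]}' 30 ; python3 st.py; python3 -c "
from h import *
c=cam('wrist'); cv2.imwrite('pics/w2.png',c['color'])"
```

```text
clock: 5.7
tool_pos: [0.5665, 0.0349, 0.1495]
ee_rot: [-1.544, -1.91, -0.641]
wrist_force: [0.1, -2.0, 6.1]
gripper_width: 0.0316
finger_force: 29.4
clock 5.7 q [-0.12  0.65 -0.29  0.95  0.73  1.11]
tcp lane (np.float64(0.561806642438664), np.float64(-0.08071286809287656)) 0.14952378085494825 grasp lane (np.float64(0.5612820079818622), np.float64(0.028909386370432305)) 0.03994419295159697
M in lane frame
 [[-0.005  1.    -0.003]
 [ 0.707  0.006  0.707]
 [ 0.707  0.001 -0.707]] F [ 0.1 -2.   6.1] w 0.031597970417885264 29.435094594955444
```

View pics/w2.png

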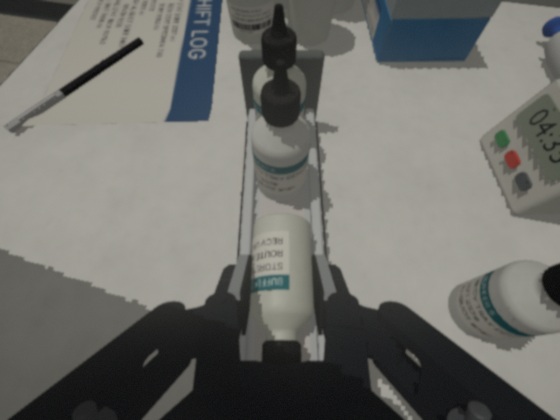

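The wrist view shows the bottle body held between the fingers at (283,275), the base at row 215 and the standing bottles untouched beyond. Next I lift it and bring the tool back to vertical.

```bash
python3 -m pendant '{"series":[[-1,0,0,0,0,0,0],[-1,0.005,0,-0.005,0,0,0],[-1,0.010,0,-0.010,0,0,0],[-1,0.025,0,-0.025,0,0,0],[-1,0.030,0,-0.030,0,0,0],[-1,0.030,0,-0.030,0,0,0],[-1,0.020,0,-0.020,0,0,0],[-1,0,0,0,0,-0.157,0],[-1,0,0,0,0,-0.157,0],[-1,0,0,0,0,-0.157,0],[-1,0,0,0,0,-0.157,0],[-1,0,0,0,0,-0.157,0],[-1,0,0,0,0,0,0],[-1,0,0,0,0,0,0]]}' 40 ; python3 st.py; python3 -c "
from meas import *
c=cam('wrist'); cv2.imwrite('pics/w3.png',c['color']); np.save('w3.npy',cloud(c))"
```

```text
clock: 7.5
tool_pos: [0.5658, 0.0353, 0.3186]
ee_rot: [-1.973, -2.441, -0.003]
wrist_force: [-0.7, -0.1, -0.1]
gripper_width: 0.0314
finger_force: 39.7
clock 7.5 q [ 0.06  0.3  -0.27  1.    0.    1.42]
tcp lane (np.float64(0.5612357717379501), np.float64(-0.08021326605830506)) 0.31862113532000497 grasp lane (np.float64(0.5612107736030293), np.float64(-0.07977917540273083)) 0.16362174519089515
M in lane frame
 [[-0.007  1.    -0.   ]
 [ 1.     0.007  0.003]
 [ 0.003 -0.    -1.   ]] F [-0.7 -0.1 -0.1] w 0.031403066873203586 39.67089056968689
```

View pics/w3.png

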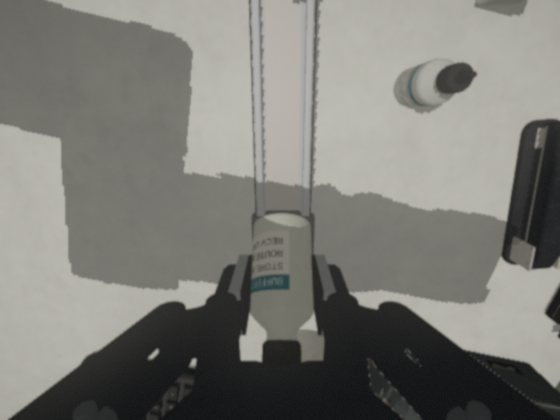

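The view shows the bottle still gripped in the same place, with its base edge at (285,215), now tilted 45°. I'll measure it in the tool frame.

```bash
python3 - <<'E'
from h import *
P=np.load("w3.npy"); s=env.observe(); M=R.from_rotvec(s["ee_rot"]).as_matrix(); T=(P-np.array(s["tool_pos"]))@M
sub=T[210:335,245:325].reshape(-1,3); k=(abs(sub[:,1])<.006)&(sub[:,2]<.24)&(sub[:,2]>.08)&(sub[:,0]>-.03); q=sub[k]
u=np.array([1,0,1])/2**.5; n=np.array([1,0,-1])/2**.5  # u: toward base ; n: outward to camera
U=q@u; N=q@n
for b in np.arange(U.min(),U.max(),.006):
    z=(U>=b)&(U<b+.006)
    if z.sum()>3: print(round(b+.003,4),z.sum(),np.median(N[z]).round(4))
body=sub[(abs(sub[:,1])<.02)&(sub[:,2]<.24)&(sub[:,0]>-.03)]; print("y ext",np.percentile(body[:,1],[2,98]))
print("grasp U,N:",.155/2**.5,-.155/2**.5)
E
```

```text
0.0927 373 -0.1117
0.0987 387 -0.1054
0.1047 340 -0.1037
0.1107 319 -0.1036
0.1167 304 -0.1035
0.1227 280 -0.1036
0.1287 274 -0.1035
0.1347 254 -0.1034
0.1407 235 -0.1036
0.1467 201 -0.1036
y ext [-0.01616326  0.01718935]
grasp U,N: 0.10960155108391485 -0.10960155108391485
```

```bash
python3 -m pendant '{"series":[[-1,0,0,0,0,0,-0.1745],[-1,0,0,0,0,0,-0.1745],[-1,0,0,0,0,0,-0.1745],[-1,0,0,0,0,0,-0.1745],[-1,0,0,0,0,0,-0.1745],[-1,0,0,0,0,0,-0.1745],[-1,0,0,0,0,0,-0.1745],[-1,0,0,0,0,0,-0.1745],[-1,0,0,0,0,0,-0.1745],[-1,0,0,0,0,-0.157,0],[-1,0,0,0,0,-0.157,0],[-1,0,0,0,0,-0.157,0],[-1,0,0,0,0,-0.157,0],[-1,0,0,0,0,-0.157,0],[-1,0.0313,0.0256,-0.0113,0,0,0],[-1,0.0313,0.0256,-0.0113,0,0,0],[-1,0.0313,0.0256,-0.0113,0,0,0],[-1,0.0313,0.0256,-0.0113,0,0,0],[-1,0,0,0,0,0,0],[-1,0,0,0,0,0,0]]}' ; python3 st.py; python3 -c "
from meas import *
c=cam('scene'); cv2.imwrite('pics/s4.png',cv2.resize(c['color'][120:330,180:400],(800,764))[:600]); P=cloud(c)
X,Y=lanexy(P);Z=P[...,2]
m=(abs(X-.561)<.03)&(abs(Y-.022)<.03)&(Z>.09)
for lo in np.arange(.1,.24,.01):
    k=m&(Z>=lo)&(Z<lo+.01)
    if k.sum()>5: print(round(lo+.005,3),k.sum(),X[k].mean().round(4),Y[k].mean().round(4))
"
```

```text
clock: 10.05
tool_pos: [0.4548, 0.1167, 0.2853]
ee_rot: [-0.251, 2.384, 0.098]
wrist_force: [0.4, 0.1, -0.9]
gripper_width: 0.0312
finger_force: 39.8
clock 10.05 q [ 0.26 -0.11 -1.02 -0.09 -0.04  0.04]
tcp lane (np.float64(0.46896016924068806), np.float64(0.0220209831806778)) 0.2852791308363354 grasp lane (np.float64(0.5742603502184644), np.float64(0.02256152343484011)) 0.17154004475647822
M in lane frame
 [[-0.734 -0.006  0.679]
 [-0.005  1.     0.003]
 [-0.679 -0.001 -0.734]] F [ 0.4  0.1 -0.9] w 0.03121842056731483 39.8430597782135
0.135 20 0.5803 0.0368
0.145 14 0.5805 0.0374
0.165 18 0.5789 0.0466
0.175 30 0.5826 0.0419
0.185 77 0.5798 0.0267
0.195 42 0.5751 0.0257
0.205 61 0.5709 0.0318
0.215 69 0.5614 0.0363
0.225 38 0.5499 0.0323
0.235 15 0.5372 0.0416
```

View pics/s4.png

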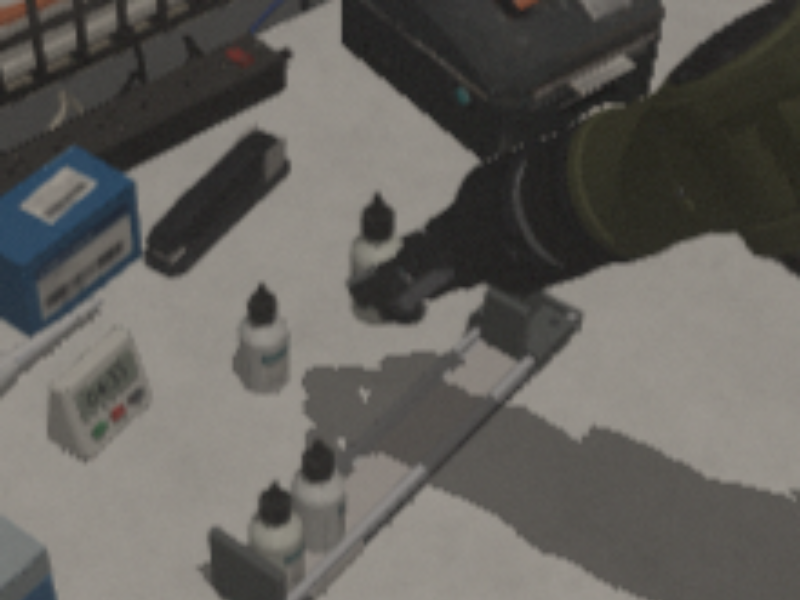

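The scene crop shows the bottle upright in the gripper at (375,240) and the standing bottles undisturbed. Joint 3 is at its limit, so I'll yaw the hold 45° about the vertical to lean the arm diagonally.

```bash
python3 -m pendant '{"series":[[-1,0,-0.028,0,0,0,0],[-1,0,-0.028,0,0,0,0],[-1,0,-0.028,0,0,0,0],[-1,0,0,0,-0.107,0,-0.115],[-1,0,0,0,-0.107,0,-0.115],[-1,0,0,0,-0.107,0,-0.115],[-1,0,0,0,-0.107,0,-0.115],[-1,0,0,0,-0.107,0,-0.115],[-1,0,0,0,0,0,0],[-1,0,0,0,0,0,0]]}' ; cat >> st.py <<'E'
b=M.T@(L.T@np.array([0,0,0])) if 0 else None
base=t+M@np.array([.0208,0,.1906]); ax=-M@np.array([1,0,1])/2**.5
print("base lane",lanexy(base),base[2],"bottle axis lane",(L@ax).round(4)); print("rotvec tool to upright",(M.T@np.cross(ax,[0,0,1])).round(4))
E
python3 st.py
```

```text
clock: 11.35
tool_pos: [0.4721, 0.0343, 0.285]
ee_rot: [-1.164, 2.152, 0.457]
wrist_force: [0.3, 0.1, -0.5]
gripper_width: 0.0314
finger_force: 39.9
clock 11.35 q [-0.13  0.04 -0.81  0.34  0.66 -0.99]
tcp lane (np.float64(0.4692530137895161), np.float64(-0.06213691983640481)) 0.2849631502932674 grasp lane (np.float64(0.5434376200376153), np.float64(0.012582017928975203)) 0.17121463586328578
M in lane frame
 [[-0.518 -0.709  0.479]
 [-0.519  0.706  0.482]
 [-0.679  0.001 -0.734]] F [ 0.3  0.1 -0.5] w 0.031447033406150474 39.87809479236603
base lane (np.float64(0.5496928650664714), np.float64(0.01893952578667299)) 0.13095977275995027 bottle axis lane [0.0282 0.0264 0.9993]
rotvec tool to upright [ 0.0009 -0.0386 -0.0009]
```

```bash
python3 -m pendant '{"series":[[-1,0,0,0,0.001,-0.0386,-0.001],[-1,0,0,0,0,0,0]]}' >/dev/null; cat >> st.py <<'E'
import sys
if len(sys.argv)>3:
    d=L.T@(np.array([float(v) for v in sys.argv[1:4]])-np.array([*lanexy(base),base[2]])); print("tool shift to base target",(M.T@d).round(4))
E
python3 st.py .5607 .026 .040; python3 st.py .5607 .026 .1| tail -1
```

```text
clock 11.6 q [-0.14  0.04 -0.83  0.31  0.7  -0.99]
tcp lane (np.float64(0.4686253245411052), np.float64(-0.06132175414387462)) 0.2850341371520218 grasp lane (np.float64(0.5458017251629659), np.float64(0.016643731107057608)) 0.17553442803532715
M in lane frame
 [[-0.497 -0.711  0.498]
 [-0.502  0.703  0.503]
 [-0.708 -0.    -0.706]] F [-1.  -0.1 -0.3] w 0.031665375826313374 39.82058107852936
base lane (np.float64(0.5531921599378643), np.float64(0.024105502101188475)) 0.135663342679281 bottle axis lane [-7.e-04 -6.e-04  1.e+00]
rotvec tool to upright [-0.0001  0.0009  0.0001]
tool shift to base target [ 0.063  -0.004   0.0723]
tool shift to base target [ 0.0206 -0.004   0.0299]
```

```bash
python3 -m pendant '{"series":[[-1,0.021,-0.0013,0.0241,0,0,0],[-1,0.021,-0.0013,0.0241,0,0,0],[-1,0.021,-0.0014,0.0241,0,0,0],[-1,0,0,0,0,0,0],[-1,0,0,0,0,0,0]]}' ; python3 st.py .5607 .026 .0125; python3 -c "
from meas import *
for n in('scene','top'):
    c=cam(n);P=cloud(c)
    X,Y=lanexy(P);Z=P[...,2]
    m=(abs(X-.561)<.025)&(abs(Y-.026)<.03)
    for lo in np.arange(.03,.14,.01):
        k=m&(Z>=lo)&(Z<lo+.01)
        if k.sum()>5: print(n,round(lo+.005,3),k.sum(),'X',np.percentile(X[k],[5,50,95]).round(4),'Y',np.percentile(Y[k],[5,50,95]).round(4))
    cv2.imwrite(f'pics/{n}5.png',c['color'])
a=cv2.resize(cv2.imread('pics/scene5.png')[180:310,220:350],(600,600),interpolation=cv2.INTER_CUBIC); cv2.imwrite('pics/s5c.png',a)
"
```

```text
clock: 12.22
tool_pos: [0.4792, 0.0383, 0.1905]
ee_rot: [-1.15, 2.116, 0.476]
wrist_force: [0.0, 0.1, 0.1]
gripper_width: 0.0315
finger_force: 39.8
clock 12.225 q [-0.13  0.22 -0.91  0.03  0.69 -0.98]
tcp lane (np.float64(0.4770207129114591), np.float64(-0.05964455892858757)) 0.1905292012686264 grasp lane (np.float64(0.5541710586822985), np.float64(0.018340498232114283)) 0.08102506889417241
M in lane frame
 [[-0.496 -0.711  0.498]
 [-0.503  0.703  0.503]
 [-0.708 -0.001 -0.706]] F [0.  0.1 0.1] w 0.03146139754561291 39.83064830303192
base lane (np.float64(0.5615685636129998), np.float64(0.02579302237354511)) 0.04115356522649466 bottle axis lane [-1.1e-03 -2.0e-04  1.0e+00]
rotvec tool to upright [-0.0004  0.0009  0.0004]
tool shift to base target [0.0206 0.0008 0.0199]
scene 0.045 26 X [0.5461 0.5523 0.5667] Y [0.027  0.0388 0.0435]
scene 0.055 33 X [0.5476 0.5594 0.5738] Y [0.0343 0.0395 0.0423]
scene 0.065 21 X [0.5413 0.559  0.5684] Y [0.0389 0.0415 0.0439]
scene 0.075 36 X [0.5371 0.5549 0.5668] Y [0.0002 0.0415 0.0457]
scene 0.085 74 X [0.5393 0.5538 0.5688] Y [-0.0004  0.04    0.0453]
scene 0.095 125 X [0.5394 0.5556 0.5717] Y [-0.0012  0.0323  0.0409]
scene 0.105 33 X [0.5531 0.5581 0.5663] Y [-0.0036  0.0267  0.0351]
scene 0.115 41 X [0.553  0.5581 0.5687] Y [-0.0032  0.0305  0.0355]
scene 0.125 26 X [0.5549 0.5597 0.5653] Y [0.0218 0.0298 0.0344]
top 0.075 13 X [0.5475 0.5586 0.583 ] Y [0.0014 0.0137 0.043 ]
top 0.085 57 X [0.5404 0.5523 0.5801] Y [-0.001   0.0304  0.0418]
top 0.095 128 X [0.5406 0.5592 0.5764] Y [-0.      0.0232  0.038 ]
top 0.105 20 X [0.5363 0.5582 0.5653] Y [-0.0027  0.0234  0.0334]
top 0.115 27 X [0.5556 0.5627 0.5715] Y [0.0166 0.0261 0.0323]
top 0.125 24 X [0.5576 0.5617 0.5693] Y [0.0184 0.0226 0.032 ]
```

View pics/s5c.png

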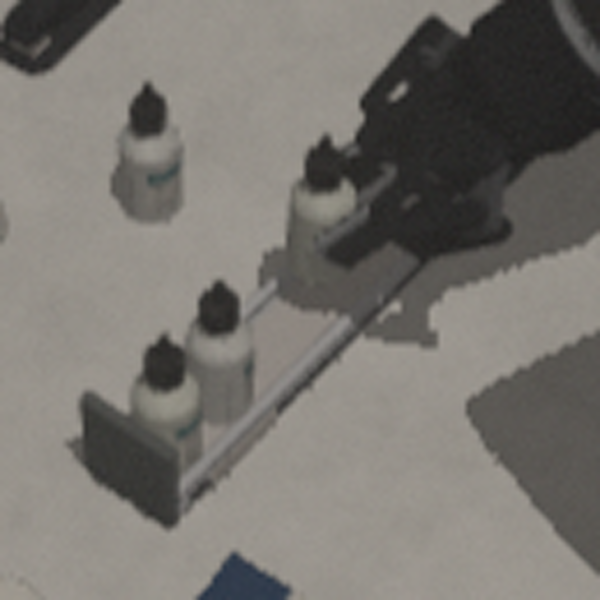

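The crop shows the held bottle upright at (320,220), above the lane and clear of the standing bottles at (220,350) and (165,410). Next I lower it.

```bash
python3 -m pendant '{"series":[[-1,0.008,0.0004,0.0075,0,0,0],[-1,0.006,0.0003,0.0057,0,0,0],[-1,0.004,0.0003,0.0038,0,0,0],[-1,0.002,0,0.002,0,0,0],[-1,0,0,0,0,0,0],[-1,0,0,0,0,0,0]]}' ; python3 st.py .5603 .026 .0115
```

```text
clock: 13.08
tool_pos: [0.4779, 0.0382, 0.1622]
ee_rot: [-1.15, 2.116, 0.476]
wrist_force: [0.0, -0.9, -0.7]
gripper_width: 0.0314
finger_force: 39.8
clock 13.075 q [-0.13  0.28 -0.94 -0.06  0.69 -0.98]
tcp lane (np.float64(0.4756975413865903), np.float64(-0.05952213878166185)) 0.1622310367577843 grasp lane (np.float64(0.5528087014770482), np.float64(0.01842842250838987)) 0.05267475449122662
M in lane frame
 [[-0.497 -0.711  0.497]
 [-0.503  0.703  0.503]
 [-0.707 -0.    -0.707]] F [ 0.  -0.9 -0.7] w 0.031373013538793494 39.831544160842896
base lane (np.float64(0.5601888916015756), np.float64(0.025871402200277532)) 0.012798259572139536 bottle axis lane [-6.e-04  0.e+00  1.e+00]
rotvec tool to upright [-0.0003  0.0004  0.0003]
tool shift to base target [0.0008 0.     0.001 ]
```

```bash
python3 -m pendant '{"series":[[-1,0.0007,0,0.0007,0,0,0],[-1,0,0,0,0,0,0],[-1,0,0,0,0,0,0]]}' ;python3 -m pendant '{"series":[[-1,0.0005,0,0.0005,0,0,0],[-1,0,0,0,0,0,0],[-1,0,0,0,0,0,0]]}'
```

```text
clock: 13.45
tool_pos: [0.4777, 0.0382, 0.1612]
ee_rot: [-1.15, 2.116, 0.476]
wrist_force: [-0.9, 0.5, -0.8]
gripper_width: 0.0315
finger_force: 39.8
clock: 13.82
tool_pos: [0.4779, 0.0382, 0.1607]
ee_rot: [-1.15, 2.115, 0.477]
wrist_force: [-1.9, -2.3, 5.4]
gripper_width: 0.0313
finger_force: 40.5
```

Contact with the floor. I release it partly, then back off along the tool axis.

```bash
python3 -m pendant '{"series":[[-0.1,0,0,0,0,0,0],[0.1,0,0,0,0,0,0],[0.15,0,0,0,0,0,0],[0.15,0,0,0,0,0,0],[0.15,0,0,0,0,0,0]]}' && python3 -m pendant '{"series":[[0.15,0,0,-0.010,0,0,0],[0.15,0,0,-0.03,0,0,0],[0.15,0,0,-0.05,0,0,0],[0.15,0,0,-0.05,0,0,0],[0.15,0,0,0,0,0,0]]}'; python3 st.py|head -2; python3 - <<'E'
from meas import *
c=cam("top"); cv2.imwrite("pics/t6.png",c["color"]); run(cloud(c),0)
c=cam("scene"); cv2.imwrite("pics/s6.png",c["color"]); run(cloud(c),0)
E
```

```text
clock: 14.45
tool_pos: [0.4777, 0.0382, 0.1604]
ee_rot: [-1.15, 2.117, 0.476]
wrist_force: [-0.3, -0.2, -0.1]
gripper_width: 0.0491
finger_force: 0.0
clock: 15.08
tool_pos: [0.4242, -0.0468, 0.2623]
ee_rot: [-1.147, 2.115, 0.471]
wrist_force: [0.9, 0.1, -1.5]
gripper_width: 0.0488
finger_force: 0.0
clock 15.075 q [-0.37  0.06 -0.85  0.45  0.76 -1.28]
tcp lane (np.float64(0.4058974771293576), np.float64(-0.13189857647067846)) 0.26231862280947166 grasp lane (np.float64(0.4836652758705656), np.float64(-0.054445593371682845)) 0.15287363714080954
bench -0.000527657845699192
lane y-0.12 [0.5336 0.5497 0.5935] mid 0.5635
lane y-0.08 [0.5373 0.5643 0.5899] mid 0.5636
lane y-0.04 [0.5369 0.5625 0.5897] mid 0.5633
lane y0.00 [0.5362 0.5623 0.5888] mid 0.5625
lane y0.04 [0.5356 0.5572 0.589 ] mid 0.5623
lane y0.08 [0.5359 0.5622 0.5882] mid 0.562
lane y0.12 [0.5344 0.5521 0.5887] mid 0.5616
blob [208. 179.] 310 X [0.7241 0.7337 0.7471] Y [0.0878 0.1209 0.1546] Z [0.0551 0.0625]
blob [253. 188.] 153 X [0.6623 0.673  0.6904] Y [0.0086 0.0242 0.0388] Z [0.054  0.0924]
blob [164. 213.] 123 X [0.649
[... 2654 characters left out ...]
290. 224.] 67 X 0.5584 Y 0.029 ext [0.5505 0.5678] [0.0188 0.0356] Zmax 0.106
z 0.08 [267. 247.] 72 X 0.5574 Y 0.1106 ext [0.5508 0.5665] [0.1013 0.1172] Zmax 0.1045
z 0.08 [255. 258.] 72 X 0.5565 Y 0.151 ext [0.5496 0.5664] [0.1408 0.1575] Zmax 0.1021
z 0.064 [324. 197.] 55 X 0.5586 Y -0.1042 ext [0.555  0.5663] [-0.1273 -0.0916] Zmax 0.0799
z 0.064 [252. 205.] 51 X 0.6745 Y 0.0283 ext [0.6677 0.6842] [0.0187 0.0345] Zmax 0.0798
z 0.064 [290. 232.] 77 X 0.5567 Y 0.0318 ext [0.5459 0.572 ] [0.0181 0.041 ] Zmax 0.0793
z 0.064 [267. 254.] 75 X 0.5559 Y 0.1127 ext [0.5465 0.5696] [0.0982 0.1222] Zmax 0.0776
z 0.064 [256. 265.] 77 X 0.5542 Y 0.1528 ext [0.5446 0.5689] [0.139  0.1617] Zmax 0.0792
```

The fallen bottle now stands upright and in line. Next I go tool-down, tool x along lane -y, towards the left-out bottle.

```bash
python3 -m pendant '{"series":[[1,-0.035,0,-0.035,0,0,0],[1,-0.035,0,-0.035,0,0,0],[1,0,0,0,0,0.157,0],[1,0,0,0,0,0.157,0],[1,0,0,0,0,0.157,0],[1,0,0,0,0,0.157,0],[1,0,0,0,0,0.157,0],[1,0,0,0,0,0,-0.157],[1,0,0,0,0,0,-0.157],[1,0,0,0,0,0,-0.157],[1,0,0,0,0,0,-0.157],[1,0,0,0,0,0,-0.157],[1,0,0,0,0,0,0],[1,0,0,0,0,0,0]]}' 25
cat >> st.py <<'E'
if len(sys.argv)>3:
    d=L.T@(np.array([float(v) for v in sys.argv[1:4]])-np.array([*lanexy(g),g[2]])); print("tool shift for grasp to target",(M.T@d).round(4))
print("down error rotvec tool",(M.T@np.cross(M[:,2],[0,0,-1])).round(4))
E
python3 st.py .6758 .0255 .15
```

```text
clock: 16.92
tool_pos: [0.4238, -0.0444, 0.3576]
ee_rot: [-2.44, 1.979, 0.001]
wrist_force: [-0.4, -0.3, -0.6]
gripper_width: 0.0854
finger_force: 0.0
clock 16.925 q [-0.1   0.01 -0.51  1.04  0.   -1.88]
tcp lane (np.float64(0.4059485508621818), np.float64(-0.1294575109529218)) 0.35755969181874475 grasp lane (np.float64(0.40588021939101965), np.float64(-0.12933799768139564)) 0.2025597529562149
M in lane frame
 [[ 0.004 -1.    -0.   ]
 [-1.    -0.004  0.001]
 [-0.001  0.    -1.   ]] F [-0.4 -0.3 -0.6] w 0.0853665132972517 0.0
base lane (np.float64(0.40594118522379935), np.float64(-0.15011040070377588)) 0.16694369540006415 bottle axis lane [-0.0023  0.7066  0.7077]
rotvec tool to upright [ 3.000e-04 -7.066e-01 -3.000e-04]
tool shift to base target [-0.1746 -0.2705  0.017 ]
tool shift for grasp to target [-0.1538 -0.2705  0.0526]
down error rotvec tool [0.0004 0.0008 0.    ]
```

```bash
python3 -m pendant '{"series":[[1,-0.0256,-0.0451,0.0088,0,0,0],[1,-0.0256,-0.0451,0.0088,0,0,0],[1,-0.0256,-0.0451,0.0088,0,0,0],[1,-0.0256,-0.0451,0.0088,0,0,0],[1,-0.0256,-0.0451,0.0088,0,0,0],[1,-0.0256,-0.0450,0.0088,0,0,0],[1,0,0,0,0,0,0],[1,0,0,0.035,0,0,0],[1,0,0,0.035,0,0,0],[1,0,0,0.025,0,0,0],[1,0,0,0.009,0,0,0],[1,0,0,0,0,0,0],[-1,0,0,0,0,0,0],[-1,0,0,0,0,0,0],[-1,0,0,0,0,0,0],[-1,0,0,0,0,0,0],[-1,0,0,0,0,0,0],[-1,0,0,0,0,0,0]]}' 30; python3 st.py
```

```text
clock: 19.18
tool_pos: [0.6569, 0.1618, 0.2027]
ee_rot: [-2.44, 1.976, -0.001]
wrist_force: [-0.7, 1.1, 5.9]
gripper_width: 0.0323
finger_force: 30.3
clock 19.175 q [ 0.24  0.59 -0.11  0.87  0.   -1.54]
tcp lane (np.float64(0.6760491869691925), np.float64(0.025280421425300875)) 0.20267334026229056 grasp lane (np.float64(0.676354382145523), np.float64(0.025343884239583808)) 0.04767365371946061
M in lane frame
 [[ 0.005 -1.     0.002]
 [-1.    -0.005  0.   ]
 [-0.    -0.002 -1.   ]] F [-0.7  1.1  5.9] w 0.032302892978824826 30.302900075912476
base lane (np.float64(0.6765381561693887), np.float64(0.004558772509553111)) 0.012065433355641642 bottle axis lane [-0.0053  0.7068  0.7074]
rotvec tool to upright [-0.0014 -0.7068  0.0014]
down error rotvec tool [-0.002   0.0004  0.    ]
```

```bash
python3 -m pendant '{"series":[[-1,0,0,-0.01,0,0,0],[-1,0,0,-0.04,0,0,0],[-1,0,0,-0.04,0,0,0],[-1,0,0,-0.035,0,0,0],[-1,0.0149,0.0288,0,0,0,0],[-1,0.0149,0.0288,0,0,0,0],[-1,0.0149,0.0288,0,0,0,0],[-1,0.015,0.0289,0,0,0,0],[-1,0,0,0,0,0,0],[-1,0,0,0.04,0,0,0],[-1,0,0,0.04,0,0,0],[-1,0,0,0.01,0,0,0],[-1,0,0,0,0,0,0],[-1,0,0,0,0,0,0]]}' 40; python3 st.py; python3 - <<'E'
from meas import *
c=cam("top"); P=cloud(c);X,Y=lanexy(P);Z=P[...,2]
c2=cam("scene"); P2=cloud(c2); cv2.imwrite('pics/s7c.png',cv2.resize(c2["color"][150:310,230:390],(600,600),interpolation=cv2.INTER_CUBIC))
X,Y=lanexy(P2);Z=P2[...,2]
m=(abs(X-.561)<.022)&(abs(Y+.035)<.03)&(Z>.03)&(Z<.14)
for lo in np.arange(.03,.14,.01):
    k=m&(Z>=lo)&(Z<lo+.01)
    if k.sum()>5: print(round(lo+.005,3),k.sum(),'X',np.percentile(X[k],[5,50,95]).round(4),'Y',np.percentile(Y[k],[5,50,95]).round(4))
E
```

```text
clock: 20.92
tool_pos: [0.5572, 0.0796, 0.2383]
ee_rot: [-2.44, 1.975, -0.003]
wrist_force: [0.7, -0.4, -0.7]
gripper_width: 0.0319
finger_force: 39.9
clock 20.925 q [ 0.14  0.36 -0.38  0.83  0.   -1.64]
tcp lane (np.float64(0.5617756583269966), np.float64(-0.03505026515109007)) 0.23829075952698162 grasp lane (np.float64(0.5622579514866566), np.float64(-0.03500917534270859)) 0.08329151531935394
M in lane frame
 [[ 0.006 -1.     0.003]
 [-1.    -0.006  0.   ]
 [-0.    -0.003 -1.   ]] F [ 0.7 -0.4 -0.7] w 0.03187132174754988 39.88690674304962
base lane (np.float64(0.562484780455348), np.float64(-0.0557994135205995)) 0.047686536101195026 bottle axis lane [-0.0061  0.7069  0.7073]
rotvec tool to upright [-0.0022 -0.7069  0.0022]
down error rotvec tool [-0.0031  0.0002  0.    ]
0.035 14 X [0.5469 0.5594 0.5735] Y [-0.0379 -0.0231 -0.0203]
0.045 39 X [0.5465 0.5534 0.5705] Y [-0.0353 -0.023  -0.0185]
0.055 31 X [0.5468 0.556  0.5702] Y [-0.0322 -0.0223 -0.0189]
0.065 27 X [0.5457 0.5562 0.5724] Y [-0.0266 -0.0218 -0.018 ]
0.075 51 X [0.5401 0.5587 0.5809] Y [-0.0265 -0.0227 -0.0185]
0.085 78 X [0.5428 0.5634 0.5798] Y [-0.037  -0.0251 -0.0192]
0.095 56 X [0.5397 0.561  0.5799] Y [-0.0402 -0.0283 -0.0232]
0.105 48 X [0.5412 0.5633 0.5812] Y [-0.0422 -0.0278 -0.0226]
0.115 49 X [0.5414 0.5633 0.5823] Y [-0.0436 -0.0304 -0.0225]
0.125 20 X [0.5398 0.56   0.5779] Y [-0.0344 -0.0246 -0.0203]
0.135 34 X [0.5392 0.5665 0.5809] Y [-0.0316 -0.0199 -0.0176]
```

View pics/s7c.png

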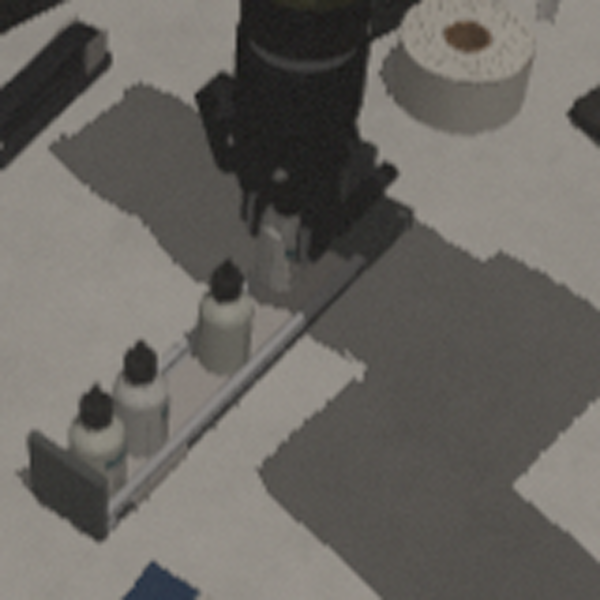

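The crop shows the second bottle held upright over the lane at (278,250). The three in the lane are standing.

```bash
python3 -m pendant '{"series":[[-1,0,0.0008,0.010,0.003,0,0],[-1,0,0,0.008,0,0,0],[-1,0,0,0.003,0,0,0],[-1,0,0,0,0,0,0],[-1,0,0,0,0,0,0]]}';python3 -m pendant '{"series":[[-1,0,0,0.001,0,0,0],[-1,0,0,0,0,0,0],[-1,0,0,0,0,0,0]]}';python3 -m pendant '{"series":[[-1,0,0,0.001,0,0,0],[-1,0,0,0,0,0,0],[-1,0,0,0,0,0,0]]}'
```

```text
clock: 21.65
tool_pos: [0.5555, 0.0792, 0.2158]
ee_rot: [-2.439, 1.975, -0.003]
wrist_force: [0.5, 0.5, -0.4]
gripper_width: 0.032
finger_force: 39.9
clock: 22.02
tool_pos: [0.5555, 0.0792, 0.2148]
ee_rot: [-2.439, 1.975, -0.003]
wrist_force: [0.8, 0.4, -0.9]
gripper_width: 0.0319
finger_force: 40.0
clock: 22.4
tool_pos: [0.5555, 0.0792, 0.2146]
ee_rot: [-2.439, 1.975, -0.004]
wrist_force: [-1.9, 0.4, 7.8]
gripper_width: 0.032
finger_force: 40.6
```

```bash
python3 -m pendant '{"series":[[-0.1,0,0,0,0,0,0],[0.2,0,0,0,0,0,0],[0.5,0,0,0,0,0,0],[0.5,0,0,0,0,0,0],[0.5,0,0,-0.02,0,0,0],[0.5,0,0,-0.04,0,0,0],[0.5,0,0,-0.05,0,0,0],[0.5,0,0,0,0,0,0],[0.5,0,0,0,0,0,0]]}' 40; python3 st.py .5615 -.109 .072; python3 - <<'E'
from meas import *
c=cam("wrist"); cv2.imwrite("pics/w8.png",c["color"]); run(cloud(c),0)
c=cam("scene"); run(cloud(c),0)
E
```

```text
clock: 23.52
tool_pos: [0.5549, 0.079, 0.3234]
ee_rot: [-2.439, 1.975, -0.003]
wrist_force: [-0.5, -0.4, -1.0]
gripper_width: 0.0642
finger_force: 0.0
clock 23.525 q [ 0.14  0.28 -0.28  1.01  0.   -1.64]
tcp lane (np.float64(0.5593485408347355), np.float64(-0.035144240372872476)) 0.32341680336785766 grasp lane (np.float64(0.5598996661985235), np.float64(-0.035082238833818113)) 0.16841779557541223
M in lane frame
 [[ 0.005 -1.     0.004]
 [-1.    -0.005  0.   ]
 [-0.    -0.004 -1.   ]] F [-0.5 -0.4 -1. ] w 0.06417937038331335 0.0
base lane (np.float64(0.5601385493712012), np.float64(-0.055867693802475825)) 0.13281010263448 bottle axis lane [-0.0063  0.7068  0.7074]
rotvec tool to upright [-0.0025 -0.7068  0.0025]
tool shift to base target [ 0.0532 -0.0009  0.0608]
tool shift for grasp to target [ 0.074  -0.0009  0.0964]
down error rotvec tool [-0.0036  0.0004  0.    ]
bench -0.00014919288229359173
lane y-0.12 [0.5322 0.571  0.592 ] mid 0.5621
lane y-0.08 [0.5352 0.5606 0.5887] mid 0.5619
lane y-0.04 [0.5348 0.57   0.5881] mid 0.5615
lane y0.00 [0.5345 0.5592 0.5879] mid 0.5612
lane y0
[... 2661 characters left out ...]
. 224.] 65 X 0.5582 Y 0.0293 ext [0.551  0.5688] [0.0197 0.0367] Zmax 0.1034
z 0.08 [267. 246.] 70 X 0.5577 Y 0.1106 ext [0.551 0.567] [0.1017 0.1176] Zmax 0.1027
z 0.08 [255. 258.] 74 X 0.5563 Y 0.1515 ext [0.5494 0.5662] [0.1424 0.1579] Zmax 0.1031
z 0.064 [324. 198.] 49 X 0.5574 Y -0.1041 ext [0.5546 0.5648] [-0.1269 -0.0908] Zmax 0.0789
z 0.064 [306. 216.] 63 X 0.5568 Y -0.0309 ext [0.5457 0.5708] [-0.0431 -0.0234] Zmax 0.0787
z 0.064 [290. 231.] 78 X 0.5566 Y 0.0314 ext [0.5467 0.5708] [0.0181 0.0415] Zmax 0.0796
z 0.064 [267. 253.] 76 X 0.5557 Y 0.1121 ext [0.546  0.5712] [0.0968 0.1206] Zmax 0.0785
z 0.064 [256. 265.] 76 X 0.5544 Y 0.1527 ext [0.5451 0.5684] [0.1368 0.1627] Zmax 0.078
```

```bash
python3 -m pendant '{"series":[[0.5,0.0375,-0.001,0,-0.0036,0,-0.005],[0.5,0.038,-0.001,0,0,0,0],[0.5,0,0,0.04,0,0,0],[0.5,0,0,0.04,0,0,0],[0.5,0,0,0.016,0,0,0],[0.5,0,0,0,0,0,0],[-1,0,0,0,0,0,0],[-1,0,0,0,0,0,0],[-1,0,0,0,0,0,0],[-1,0,0,0,0,0,0],[-1,0,0,0,0,0,0],[-1,0,0,0,0,0,0]]}' 40; python3 st.py
```

```text
clock: 25.12
tool_pos: [0.5732, 0.0057, 0.2289]
ee_rot: [-2.446, 1.97, -0.001]
wrist_force: [-1.2, 0.2, 6.0]
gripper_width: 0.0116
finger_force: 40.8
clock 25.125 q [ 0.01  0.39 -0.36  0.82  0.   -1.78]
tcp lane (np.float64(0.5624133019475702), np.float64(-0.11065381186314499)) 0.2289114823700341 grasp lane (np.float64(0.5626364809747092), np.float64(-0.11064879294615348)) 0.07391164312517451
M in lane frame
 [[ 0.01  -1.     0.001]
 [-1.    -0.01   0.   ]
 [-0.    -0.001 -1.   ]] F [-1.2  0.2  6. ] w 0.011560521503566222 40.831831097602844
base lane (np.float64(0.5629016321048537), np.float64(-0.13144654042799692)) 0.038311314551414705 bottle axis lane [-0.0083  0.707   0.7071]
rotvec tool to upright [-0.001  -0.7071  0.001 ]
down error rotvec tool [-0.0014  0.      0.    ]
```

```bash
python3 -m pendant '{"series":[[-1,-0.003,0,0,0,0,0],[-1,-0.005,0,0,0,0,0],[-1,-0.005,0,0,0,0,0],[-1,-0.005,0,0,0,0,0],[-1,-0.005,0,0,0,0,0],[-1,-0.005,0,0,0,0,0],[-1,-0.005,0,0,0,0,0],[-1,-0.005,0,0,0,0,0],[-1,-0.005,0,0,0,0,0],[-1,-0.005,0,0,0,0,0],[-1,-0.005,0,0,0,0,0],[-1,-0.005,0,0,0,0,0],[-1,-0.003,0,0,0,0,0],[-1,0,0,0,0,0,0]]}'; python3 st.py|grep -E "tcp|F"; python3 - <<'E'
from meas import *
c=cam("scene"); cv2.imwrite('pics/s9c.png',cv2.resize(c["color"][150:310,200:360],(600,600),interpolation=cv2.INTER_CUBIC)); run(cloud(c),0)
E
```

```text
clock: 26.88
tool_pos: [0.5602, 0.0652, 0.2289]
ee_rot: [-2.446, 1.97, -0.002]
wrist_force: [-1.4, -1.3, 5.2]
gripper_width: 0.011
finger_force: 40.8
tcp lane (np.float64(0.561832270619756), np.float64(-0.04974836934906682)) 0.22889886107500063 grasp lane (np.float64(0.5620746107060443), np.float64(-0.04984108651265576)) 0.07389907825318456
 [ 0.001 -0.002 -1.   ]] F [-1.4 -1.3  5.2] w 0.011040009831971 40.82626283168793
bench -0.0002686954978282641
lane y-0.12 [0.5336 0.5489 0.5658] mid 0.5497
lane y-0.08 [0.532  0.5392 0.5648] mid 0.5484
lane y-0.04 [0.5311 0.5351 0.5501] mid 0.5406
lane y0.00 [0.5335 0.5448 0.5541] mid 0.5438
lane y0.04 [0.5338 0.5552 0.5845] mid 0.5592
lane y0.08 [0.5338 0.5457 0.5636] mid 0.5487
lane y0.12 [0.5316 0.5431 0.5559] mid 0.5438
blob [306. 205.] 1819 X [0.4999 0.5525 0.6189] Y [-0.0598 -0.0364  0.0425] Z [0.1126 0.1987]
blob [206. 224.] 376 X [0.7215 0.7311 0.7448] Y [0.0901 0.1282 0.1586] Z [0.0513 0.0622]
blob [258. 265.] 783 X [0.5321 0.5533 0.5836] Y [0.099  0.1517 0.1782] Z [0.0617 0.1016]
z 0.08 [309. 202.] 314 X 0.5609 Y -0.0432 ext [0.522  0.6017] [-0.0592 -0.0351] Zmax 0.1193
z 0.08 [300. 215.] 60 X 0.559 Y -0.007 ext [0.5518 0.5669] [-0.0161 -0.0006] Zmax 0.1044
z 0.08 [290. 224.] 67 X 0.5583 Y 0.0293 ext [0.5509 0.5678] [0.0201 0.0361] Zmax 0.1039
z 0.08 [267. 246.] 67 X 0.5576 Y 0.1103 ext [0.5512 0.5661] [0.1008 0.1165] Zmax 0.104
z 0.08 [255. 258.] 72 X 0.5564 Y 0.1512 ext [0.5492 0.566 ] [0.1429 0.1574] Zmax 0.1052
z 0.064 [309. 213.] 74 X 0.5563 Y -0.0397 ext [0.542  0.5782] [-0.0547 -0.0311] Zmax 0.0798
z 0.064 [299. 222.] 66 X 0.5571 Y -0.0053 ext [0.548  0.5697] [-0.0184  0.0032] Zmax 0.0792
z 0.064 [290. 231.] 65 X 0.5561 Y 0.0316 ext [0.5465 0.5692] [0.0172 0.0385] Zmax 0.0798
z 0.064 [267. 253.] 80 X 0.5563 Y 0.1131 ext [0.5458 0.5713] [0.099  0.1207] Zmax 0.0794
z 0.064 [256. 265.] 78 X 0.5542 Y 0.1528 ext [0.5445 0.5691] [0.1379 0.1624] Zmax 0.0792
```

```bash
python3 -m pendant '{"series":[[-1,-0.003,0,0,0,0,0],[-1,-0.005,0,0,0,0,0],[-1,-0.005,0,0,0,0,0],[-1,-0.005,0,0,0,0,0],[-1,-0.005,0,0,0,0,0],[-1,-0.005,0,0,0,0,0],[-1,-0.005,0,0,0,0,0],[-1,-0.005,0,0,0,0,0],[-1,-0.005,0,0,0,0,0],[-1,-0.004,0,0,0,0,0],[-1,-0.003,0,0,0,0,0],[-1,0,0,0,0,0,0]]}'; python3 -m pendant '{"series":[[-1,-0.001,0,0,0,0,0],[-1,-0.001,0,0,0,0,0],[-1,-0.001,0,0,0,0,0],[-1,0,0,0,0,0,0]]}';python3 st.py|grep -E "tcp|F"; python3 - <<'E'
from meas import *
c=cam("scene"); cv2.imwrite('pics/s10.png',cv2.resize(c["color"][150:310,200:360],(600,600),interpolation=cv2.INTER_CUBIC)); run(cloud(c),0)
E
```

```text
clock: 28.42
tool_pos: [0.5497, 0.1141, 0.2289]
ee_rot: [-2.446, 1.97, -0.002]
wrist_force: [-0.1, -0.3, 5.0]
gripper_width: 0.0108
finger_force: 40.8
clock: 28.92
tool_pos: [0.5491, 0.1168, 0.2289]
ee_rot: [-2.446, 1.971, -0.003]
wrist_force: [-0.3, -3.0, 4.7]
gripper_width: 0.0112
finger_force: 40.8
tcp lane (np.float64(0.5613540571563431), np.float64(0.002997481148988193)) 0.22892092976892572 grasp lane (np.float64(0.5616270228897673), np.float64(0.0028283733940357714)) 0.0739212623748452
 [ 0.001 -0.002 -1.   ]] F [-0.3 -3.   4.7] w 0.011178908581224466 40.80709397792816
bench -0.0002338874395192425
lane y-0.12 [0.5345 0.5532 0.5839] mid 0.5592
lane y-0.08 [0.535 0.55  0.586] mid 0.5605
lane y-0.04 [0.5346 0.5492 0.5672] mid 0.5509
lane y0.00 [0.5303 0.5362 0.5546] mid 0.5424
lane y0.04 [0.5331 0.5385 0.5464] mid 0.5398
lane y0.08 [0.5322 0.5409 0.5528] mid 0.5425
lane y0.12 [0.5315 0.5448 0.5555] mid 0.5435
blob [282. 232.] 2562 X [0.5006 0.5518 0.6171] Y [-0.006   0.0374  0.1777] Z [0.0875 0.1973]
blob [206. 224.] 371 X [0.7222 0.7311 0.7452] Y [0.091  0.1283 0.1588] Z [0.0516 
[... 194 characters left out ...]
277. 238.] 69 X 0.5571 Y 0.0782 ext [0.5503 0.567 ] [0.068  0.0846] Zmax 0.1043
z 0.08 [267. 247.] 70 X 0.5575 Y 0.1109 ext [0.5506 0.5662] [0.101  0.1181] Zmax 0.1039
z 0.08 [255. 258.] 71 X 0.5564 Y 0.151 ext [0.5501 0.5661] [0.1425 0.1576] Zmax 0.1022
z 0.064 [295. 226.] 79 X 0.556 Y 0.0118 ext [0.5421 0.5797] [-0.0034  0.021 ] Zmax 0.0796
z 0.064 [286. 235.] 72 X 0.5557 Y 0.0459 ext [0.5463 0.5704] [0.0303 0.0548] Zmax 0.0792
z 0.064 [277. 245.] 71 X 0.5546 Y 0.0795 ext [0.544  0.5682] [0.0657 0.0899] Zmax 0.0786
z 0.064 [267. 253.] 72 X 0.5563 Y 0.1129 ext [0.5471 0.5703] [0.0988 0.1235] Zmax 0.0784
z 0.064 [255. 265.] 80 X 0.5547 Y 0.1531 ext [0.5446 0.5695] [0.1373 0.1622] Zmax 0.0788
```

```bash
python3 -m pendant '{"series":[[-1,-0.0015,0,0,0,0,0],[-1,-0.0015,0,0,0,0,0],[-1,-0.0015,0,0,0,0,0],[-1,-0.0015,0,0,0,0,0],[-1,0,0,0,0,0,0]]}'; for i in 1 2; do :; done; python3 -m pendant '{"series":[[-1,-0.001,0,0,0,0,0],[-1,0,0,0,0,0,0]]}'; python3 -m pendant '{"series":[[-1,-0.001,0,0,0,0,0],[-1,0,0,0,0,0,0]]}'
```

```text
clock: 29.6
tool_pos: [0.5478, 0.1227, 0.2289]
ee_rot: [-2.446, 1.971, -0.003]
wrist_force: [-1.1, -2.5, 5.4]
gripper_width: 0.0116
finger_force: 40.8
clock: 29.85
tool_pos: [0.5476, 0.1236, 0.2289]
ee_rot: [-2.446, 1.971, -0.003]
wrist_force: [-1.4, -1.8, 5.2]
gripper_width: 0.0112
finger_force: 40.8
clock: 30.1
tool_pos: [0.5474, 0.1245, 0.2289]
ee_rot: [-2.446, 1.971, -0.003]
wrist_force: [-0.6, -3.3, 4.8]
gripper_width: 0.0115
finger_force: 40.8
```

```bash
python3 -m pendant '{"series":[[-1,-0.001,0,0,0,0,0],[-1,0,0,0,0,0,0]]}'; python3 -m pendant '{"series":[[-1,-0.001,0,0,0,0,0],[-1,0,0,0,0,0,0]]}';python3 -m pendant '{"series":[[-1,-0.001,0,0,0,0,0],[-1,0,0,0,0,0,0]]}'
```

```text
clock: 30.35
tool_pos: [0.5472, 0.1255, 0.2289]
ee_rot: [-2.446, 1.971, -0.003]
wrist_force: [-0.1, -2.9, 5.3]
gripper_width: 0.0115
finger_force: 40.8
clock: 30.6
tool_pos: [0.547, 0.1265, 0.2289]
ee_rot: [-2.446, 1.971, -0.003]
wrist_force: [-0.5, -3.4, 5.4]
gripper_width: 0.0111
finger_force: 40.8
clock: 30.85
tool_pos: [0.5468, 0.1274, 0.2289]
ee_rot: [-2.446, 1.971, -0.003]
wrist_force: [-0.3, -3.6, 5.9]
gripper_width: 0.0114
finger_force: 40.8
```

```bash
python3 - <<'E'
from meas import *
import io,contextlib
c=cam("scene"); f=io.StringIO()
with contextlib.redirect_stdout(f): run(cloud(c),0)
print("\n".join(l for l in f.getvalue().splitlines() if l.startswith("z 0.08")))
E
python3 st.py|grep tcp
```

```text
z 0.08 [292. 218.] 301 X 0.5601 Y 0.0208 ext [0.5213 0.6023] [0.0056 0.0287] Zmax 0.119
z 0.08 [283. 232.] 68 X 0.558 Y 0.0559 ext [0.5508 0.5675] [0.0452 0.0626] Zmax 0.104
z 0.08 [274. 240.] 68 X 0.5571 Y 0.0887 ext [0.5499 0.5661] [0.0789 0.0952] Zmax 0.1028
z 0.08 [264. 250.] 73 X 0.5573 Y 0.1213 ext [0.5507 0.5662] [0.1114 0.1281] Zmax 0.1028
z 0.08 [254. 259.] 71 X 0.5565 Y 0.1547 ext [0.5501 0.565 ] [0.1456 0.1615] Zmax 0.1039
tcp lane (np.float64(0.5612925182958559), np.float64(0.013898680394577992)) 0.22894193618047196 grasp lane (np.float64(0.5615900281001336), np.float64(0.01370488932185325)) 0.07394234284895226
```

```bash
for k in 1; do python3 -m pendant '{"series":[[-1,-0.001,0,0,0,0,0],[-1,0,0,0,0,0,0]]}'; python3 -m pendant '{"series":[[-1,-0.001,0,0,0,0,0],[-1,0,0,0,0,0,0]]}';python3 -m pendant '{"series":[[-1,-0.001,0,0,0,0,0],[-1,0,0,0,0,0,0]]}'; done | grep -E "tool_pos|wrist"
```

```text
tool_pos: [0.5466, 0.1283, 0.2289]
wrist_force: [-1.2, -3.9, 4.6]
tool_pos: [0.5465, 0.1287, 0.2289]
wrist_force: [1.1, -6.3, 5.6]
tool_pos: [0.5464, 0.1291, 0.229]
wrist_force: [1.6, -9.2, 5.6]
```

```bash
python3 -m pendant '{"series":[[-1,-0.001,0,0,0,0,0],[-1,0,0,0,0,0,0]]}' | grep -E "tool_pos|wrist"; python3 -m pendant '{"series":[[0,0,0,0,0,0,0],[0.4,0,0,0,0,0,0],[0.4,0,0,0,0,0,0],[0.4,0,0,0,0,0,0],[0.4,0,0,-0.02,0,0,0],[0.4,0,0,-0.05,0,0,0],[0.4,0,0,-0.06,0,0,0],[0.4,0.05,0,0,0,0,0],[0.4,0.05,0,0,0,0,0],[0.4,0,0,0,0,0,0],[0.4,0,0,0,0,0,0]]}'; python3 - <<'E'
from meas import *
import io,contextlib
for n in("scene","top","wrist"):
    c=cam(n); f=io.StringIO()
    cv2.imwrite(f"pics/{n}11.png",c["color"])
    with contextlib.redirect_stdout(f): run(cloud(c),0)
    print(n);print("\n".join(l for l in f.getvalue().splitlines() if l.startswith(("z 0.08","blob"))))
cv2.imwrite('pics/s11c.png',cv2.resize(cv2.imread("pics/scene11.png")[170:310,190:350],(686,600),interpolation=cv2.INTER_CUBIC))
E
```

```text
tool_pos: [0.5463, 0.1295, 0.229]
wrist_force: [1.8, -12.5, 6.6]
clock: 33.28
tool_pos: [0.5665, 0.0341, 0.3575]
ee_rot: [-2.446, 1.971, 0.002]
wrist_force: [-0.5, 0.9, -0.1]
gripper_width: 0.0595
finger_force: 0.0
scene
blob [309. 158.] 28 X [0.5892 0.5917 0.6029] Y [-0.0909 -0.0763 -0.0696] Z [0.1965 0.1997]
blob [206. 224.] 366 X [0.7217 0.731  0.7454] Y [0.0893 0.1277 0.1585] Z [0.0518 0.0625]
blob [270. 253.] 1424 X [0.5329 0.5534 0.5819] Y [0.0011 0.1125 0.1783] Z [0.0637 0.102 ]
z 0.08 [293. 222.] 55 X 0.5601 Y 0.0145 ext [0.5547 0.5657] [-0.001   0.0306] Zmax 0.086
z 0.08 [283. 232.] 65 X 0.5581 Y 0.057 ext [0.5517 0.5663] [0.0485 0.0631] Zmax 0.1045
z 0.08 [274. 241.] 63 X 0.557 Y 0.0895 ext [0.5499 0.5658] [0.0789 0.0965] Zmax 0.1041
z 0.08 [264. 250.] 69 X 0.5573 Y 0.1224 ext [0.5507 0.5676] [0.1132 0.1296] Zmax 0.1049
z 0.08 [254. 260.] 72 X 0.5561 Y 0.1554 ext [0.5495 0.5655] [0.1457 0.1623] Zmax 0.1026
top
blob [208. 179.] 317 X [0.7246 0.7339 0.7474] Y [0.0876 0.1208 0.1549] Z [0.0545 0.0622]
blob [164. 213.] 123 X [0.6502 0.6889 0.7324] Y [0.2466 0.248  0.2498] Z [0.0
[... 487 characters left out ...]
1 Y 0.1507 ext [0.5512 0.5679] [0.143  0.1592] Zmax 0.1042
wrist
blob [220. 273.] 258 X [0.5908 0.5913 0.5976] Y [-0.0908 -0.0847 -0.0692] Z [0.196 0.2  ]
blob [343. 273.] 255 X [0.5252 0.5313 0.5317] Y [-0.0915 -0.0857 -0.0693] Z [0.1959 0.1999]
blob [281. 319.] 2518 X [0.5438 0.5605 0.5765] Y [-0.0038  0.0463  0.1139] Z [0.0682 0.1016]
blob [200. 270.] 37 X [0.6    0.6019 0.6043] Y [-0.0868 -0.0862 -0.0856] Z [0.1982 0.1999]
blob [363. 270.] 33 X [0.5185 0.5208 0.5227] Y [-0.0876 -0.0871 -0.0865] Z [0.198  0.1999]
z 0.08 [280. 300.] 363 X 0.5611 Y 0.0125 ext [0.5556 0.5665] [-0.003   0.0294] Zmax 0.085
z 0.08 [281. 345.] 546 X 0.5598 Y 0.0614 ext [0.551  0.5683] [0.0455 0.0845] Zmax 0.1039
```

View pics/s11c.png

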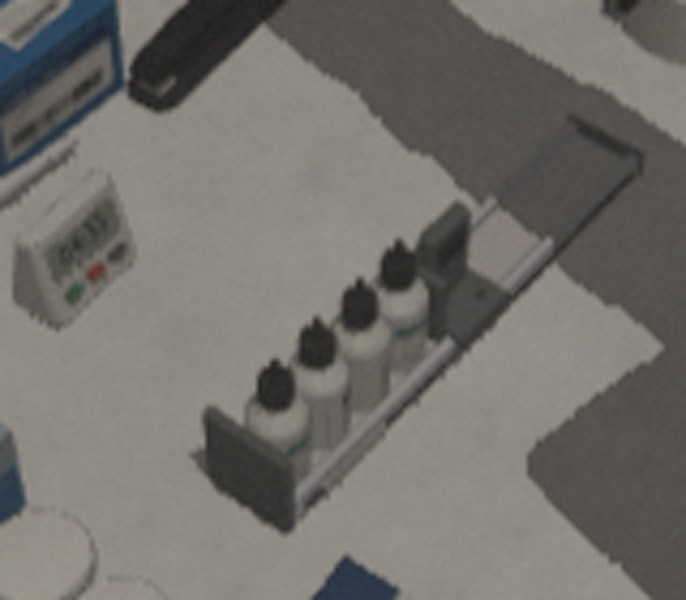

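The crop shows all four bottles upright in a tight row from (275,400) to (400,300), with the follower plate against the last. Timer and boxes are in place. To be sure no slack is left, I'll nudge the back of the fin with the shut fingers and watch the force.

```bash
python3 -m pendant '{"series":[[-1,0,0,0,0,0,0],[-1,0,0,0.04,0,0,0],[-1,0,0,0.04,0,0,0],[-1,0,0,0.0395,0,0,0],[-1,0,0,0,0,0,0],[-1,-0.03,0,0,0,0,0],[-1,-0.022,0,0,0,0,0],[-1,0,0,0,0,0,0],[-1,-0.002,0,0,0,0,0],[-1,-0.002,0,0,0,0,0],[-1,-0.002,0,0,0,0,0],[-1,0,0,0,0,0,0]]}'; python3 st.py | grep -E "tcp"
```

```text
clock: 34.92
tool_pos: [0.5543, 0.0905, 0.2382]
ee_rot: [-2.446, 1.971, 0.001]
wrist_force: [-0.8, -0.4, 0.0]
gripper_width: 0.0002
finger_force: 0.0
tcp lane (np.float64(0.5611674682006379), np.float64(-0.023783164169638826)) 0.23816073830913792 grasp lane (np.float64(0.5611411905273579), np.float64(-0.023735109742567068)) 0.08316074798573195
```

```bash
(python3 -m pendant '{"series":[[-1,-0.002,0,0,0,0,0],[-1,0,0,0,0,0,0]]}'; python3 -m pendant '{"series":[[-1,-0.002,0,0,0,0,0],[-1,0,0,0,0,0,0]]}'; python3 -m pendant '{"series":[[-1,-0.001,0,0,0,0,0],[-1,0,0,0,0,0,0]]}') | grep -E "tool_pos|wrist"
```

```text
tool_pos: [0.5539, 0.0927, 0.2382]
wrist_force: [-0.4, -0.6, -0.1]
tool_pos: [0.5534, 0.0947, 0.2382]
wrist_force: [0.1, -0.3, -0.9]
tool_pos: [0.5532, 0.0957, 0.2382]
wrist_force: [-0.4, 0.1, 0.3]
```

```bash
(python3 -m pendant '{"series":[[-1,-0.001,0,0,0,0,0],[-1,0,0,0,0,0,0]]}'; python3 -m pendant '{"series":[[-1,-0.001,0,0,0,0,0],[-1,0,0,0,0,0,0]]}'; python3 -m pendant '{"series":[[-1,-0.001,0,0,0,0,0],[-1,0,0,0,0,0,0]]}'; python3 -m pendant '{"series":[[-1,-0.001,0,0,0,0,0],[-1,0,0,0,0,0,0]]}'; python3 -m pendant '{"series":[[-1,-0.001,0,0,0,0,0],[-1,0,0,0,0,0,0]]}') | grep -E "tool_pos|wrist"
```

```text
tool_pos: [0.553, 0.0966, 0.2382]
wrist_force: [-0.2, 0.3, -0.6]
tool_pos: [0.5528, 0.0976, 0.2382]
wrist_force: [-0.6, 0.2, 1.1]
tool_pos: [0.5526, 0.0986, 0.2382]
wrist_force: [0.8, -0.2, 0.5]
tool_pos: [0.5525, 0.0991, 0.2382]
wrist_force: [1.3, -4.2, 0.8]
tool_pos: [0.5524, 0.0995, 0.2383]
wrist_force: [0.4, -7.0, 0.5]
```

On contact the force rose straight away, at the same stiffness as against the stop, so there is no slack. I back off, lift, check and hand in.

```bash
python3 -m pendant '{"series":[[-1,0.01,0,0,0,0,0],[-1,0.04,0,0,0,0,0],[-1,0,0,-0.05,0,0,0],[-1,0,0,-0.05,0,0,0],[-1,0,0,-0.03,0,0,0],[-1,0,0,0,0,0,0],[-1,0,0,0,0,0,0]]}' | head -2; python3 - <<'E'
from meas import *
import io,contextlib
for n in("scene","top"):
    c=cam(n); f=io.StringIO()
    with contextlib.redirect_stdout(f): run(cloud(c),0)
    print(n);print("\n".join(l for l in f.getvalue().splitlines() if l.startswith("z 0.08")))
print(job.job_done())
E
```

```text
clock: 37.8
tool_pos: [0.5626, 0.0515, 0.3674]
scene
z 0.08 [293. 223.] 62 X 0.5595 Y 0.0159 ext [0.5544 0.5648] [-0.0026  0.0306] Zmax 0.0864
z 0.08 [283. 232.] 64 X 0.5581 Y 0.0567 ext [0.5517 0.5675] [0.0481 0.0635] Zmax 0.1037
z 0.08 [274. 241.] 65 X 0.5568 Y 0.0898 ext [0.5498 0.5657] [0.0802 0.0959] Zmax 0.1044
z 0.08 [264. 250.] 71 X 0.5573 Y 0.1225 ext [0.5497 0.5669] [0.1132 0.1304] Zmax 0.1035
z 0.08 [254. 260.] 73 X 0.556 Y 0.1555 ext [0.5496 0.5659] [0.1458 0.163 ] Zmax 0.1048
top
z 0.08 [273. 227.] 66 X 0.5622 Y 0.0123 ext [0.5567 0.5678] [-0.0032  0.0279] Zmax 0.0859
z 0.08 [256. 233.] 52 X 0.5608 Y 0.0526 ext [0.5535 0.5693] [0.0448 0.0611] Zmax 0.1031
z 0.08 [243. 238.] 53 X 0.5596 Y 0.0851 ext [0.5516 0.5683] [0.0772 0.0933] Zmax 0.1031
z 0.08 [230. 243.] 55 X 0.56 Y 0.1185 ext [0.552  0.5681] [0.1102 0.1269] Zmax 0.1034
z 0.08 [216. 248.] 54 X 0.5592 Y 0.1508 ext [0.5511 0.5681] [0.1428 0.1592] Zmax 0.1035
the job is handed in; nothing more can be done
None
```

I handed the job in at about 38 s: all four bottles stand upright in one snug row between the end stop and the follower, and I never moved the tip box, label roll or timer.

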